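# Set the kiln dial and hold the sprung vent rod open

### The job

Start the burn-off on the little bench kiln: turn the black dial on the blue controller until its white pointer is at the orange clip on the scale and let go of it. Then take the red handle of the telescoping vent rod on the kiln's lid, pull it out against its spring until the white index is level with the orange clip on the rail, and finish while still holding it there, because the spring shuts the vent if you let go. Leave the jars, bricks and other loose things where they are.

Things in the scene. Friction and masses are not known exactly. Their poses are not given: they have to be found in the camera images.
- dial (a joint): rotation of the black dial on the blue controller box (160 x 170 mm, 60 mm high, top face at z = 60 mm): 0 at one end of its range (pointer towards the box's front), growing clockwise seen from above, up to 4.5 rad. It stays where it is left (light friction, 0.04 N m)
- dial_grip (a point): centre of the dial's grip bar, on the vertical turning axis, 31 mm above the foot of the dial (97 mm above the table); the bar is 50 mm long, 15 mm wide, its top 7 mm above this point and the dial's 56 mm wide disc 23 mm below it. The x axis lies along the bar and turns with the dial; the white pointer points along -x
- dial_tip (a point): end of the dial's white pointer, 34 mm from the turning axis; turns with the dial
- dial_mark (a point): where the pointer's end must come: 34 mm from the turning axis in the direction of the orange clip (a flat tab 20 x 6 mm on the white scale, 37 to 57 mm from the axis). Its place varies, 0.5 to 2.4 rad clockwise of the pointer's start. Fixed to the box. The scale's ticks are 15 degrees apart
- kiln: the grey and steel bench kiln, 320 x 300 mm, lid's top at z = 150 mm; origin under its centre, front towards -x. On its lid a dark sleeve (30 mm wide) begins 20 mm behind the centre and carries the telescoping vent rod, which comes out along -x, level
- vent_rod: the vent rod, origin at the centre of its upright red handle: 18 mm along the rod, 36 mm across, 56 mm high (foot 34 mm above the lid). When shut, the handle's centre is 65 mm in front of the sleeve. Pulls out along its own -x axis, 110 mm at most; an inner spring pulls it back: 3.2 N when shut and 0.8 N more for each 10 mm (about 9 N at the mark)
- rod_index (a point): middle of the white index that the handle carries to the side (-y of the rod, 55 mm) down to the black scale rail; it moves with the rod
- vent_mark (a point): where the index must come, on the rail beside the rod: the orange clip, a 3 mm wide line with a tab beyond it. 50 to 85 mm from the index's start along the rod's -x axis; same x and y axes as the rod. Fixed to the kiln. The rail's yellow ticks are 10 mm apart
- jar_green_mid (a point): bystander: centre of a green glass jar with a white cap, 60 mm wide, 85 mm high
- jar_blue_mid (a point): bystander: centre of a blue jar with a white cap, 60 mm wide, 85 mm high
- kiln_post_mid (a point): bystander: centre of a cream ceramic kiln post, 32 mm wide, 40 mm high, standing on a rear corner of the kiln's lid
- firebrick_mid (a point): bystander: centre of a cream half firebrick lying on the table, 114 x 100 x 63 mm
- frit_bowl_mid (a point): bystander: centre of a steel bowl, 90 mm wide, 45 mm high
- brush_mid (a point): bystander: middle of a brush lying on the table, 200 mm long
- glass_tile_mid (a point): bystander: centre of a flat green glass tile, 70 x 70 x 8 mm
Mind the look-alikes: they are no part of the job. Of the things shaped like the part that bears dial, the blue one is meant.

How it is judged:
By the outcome, as a careful person would: the job done as asked, in the order asked, and still so for the second after the job is handed in, while the arm keeps its last pose, push and grip.
It also fails if it takes over 64 s, if anything falls off the work surface, if the arm or the gripper's body presses on something with over 40 N, if the wrist force passes 120 N, or if a joint passes its speed limit or range.

### The arm

A 6-joint arm with a two-finger parallel gripper is mounted at the origin on the work surface. World frame = base frame: x ahead of the robot, y to its left, z up, the work surface at z = 0. Lengths are in m, angles in rad, forces in N, time in s.
With the tool pointing down it reaches from about 0.4 to 0.925 m from the base axis. Payload 3.4 kg.
Tool frame: the origin (TCP) lies midway between the tips of the shut fingers; the grasp point (between the pads) lies 19 mm behind it; y points along the fingers, x is the direction in which the jaws open and shut, and the axes are right-handed (so a half turn about y gives the same grasp; the last joint's range is limited). The gripper opens to 85 mm and grips with 20 to 120 N. Pads are 22 mm wide; open, the fingers measure 114 mm over their backs; the gripper's body (76 mm by 85 mm) begins 54 mm behind the grasp point. The pads swing forward as they close: fully open they stand 13 mm farther back than shut.
Start: joints at [1.185, 0.307, 1.506, -0, 1.328, -0.073], TCP at [0.176, 0.547, 0.231] pointing down, gripper open.
Joint ranges: [-3.12, 3.12], [-1.05, 2.28], [0.14, 2.33], [-1.42, 4.57], [0.1, 2.73], [-2.68, 2.68]. Speed limits (rad/s): [2.57, 2.57, 3.14, 3.14, 3.14, 3.14].

### API

Orientations are given as [roll, pitch, yaw] about the fixed x, y, z axes, in that order (R = Rz(yaw) Ry(pitch) Rx(roll)).
In Python, from station import sensors, viewer, robot gives the robot as it stands. The module is installed in compiled form; this text tells all that it offers.
- The arm moves only by the shell command python3 -m jog 'ROWS' [OPENING] [FORCE]. ROWS is JSON, a list that holds one entry, the list of rows, each a list of 6 numbers: the shift along the tool's x, y, z in units of 40 mm (1.0 is 40 mm), then the turn, a rotation vector about the tool's x, y, z in units of 10 degrees (1.0 is 10 degrees). In form: [[[x, y, z, ax, ay, az], ...]]. A call has 1 to 8 rows; each row is the pose to reach, as a shift and turn from the pose commanded when the call began, along the tool's axes at that moment; what a row does not reach only later rows make up. A row lasts 1/8 s, in which the tool goes at most 62.5 mm and 10.7 degrees, less where a joint would pass 70% of its speed; a pose out of reach is approached as far as the arm can. A call with a gripper value outside its range is refused whole. OPENING is the finger opening in mm, from 0 to 85.4, set as the call begins (- or left out, the last holds). The fingers move at their own pace and stop on an object; FORCE is the grip in N (left out, the last holds). Time passes only in rows, so rows that repeat a pose let the fingers close. It gives the time, the measured TCP pose, the force and the opening at its end, in the units of the state.
- sensors.get_state(): the state, without advancing time (a new reading comes with each control period).
- viewer.capture(name): name is "side" or "top"; returns (picture, depth): 420x560x3 uint8, red, green, blue; 420x560 float32, m along the optical axis (not along the pixel's ray), 0 where there is no reading.
- viewer.calibration(name): a dict with "camera_matrix" (3x3 intrinsics, pixels), "k1" (the pictures are not rectified: a ray, as slopes to the right and down, at radius r is drawn at 1 + k1 r^2 times it, then the intrinsics apply), "world_to_cam" (4x4, takes a point from world to camera coordinates). Camera axes: x right, y down, z forward; pixel columns grow to the right and rows downward; lengths in m; the calibration is good to about 2 mm. A picture is of the moment at which its call begins. calibration takes no time and is no camera call.
- robot.finish_job(): hands the job in, once; it reports no verdict.
The state is a dict: "clock": time; "qpos": joint angles; "qvel": joint speeds; "joint_efforts": joint torques, N m; "eef_pos": TCP position; "orientation": TCP orientation; "ft_force": force on the tool from outside, world axes, zero at the start; "torque": the same for the moment, N m; "opening": finger opening in m.
Only numpy, scipy, OpenCV 4.12 (cv2) and the standard library are available. Lean on these libraries where they do the work, as an engineer would, in place of code of your own. Each camera call takes 0.05 s, during which the arm holds its last target.

## Working session

There is one attempt and no reset: what is moved stays moved. The work goes in short steps, Python scripts to look and compute and a shell command to move; the robot and the scene stay as the last step left them, time stands still between calls to the robot, and variables do not carry over. Pictures are saved under pics/ and viewed, and the job is handed in when it is done.

```bash
mkdir -p pics
cat > h.py <<'E'
import numpy as np, cv2
from station import sensors, viewer, robot
from scipy.spatial.transform import Rotation as R
def snap(n,f):
    p,d=viewer.capture(n); cv2.imwrite(f'pics/{f}.png',p[:,:,::-1]); np.savez(f'pics/{f}.npz',p=p,d=d); return p,d
def rays(n,uv):
    c=viewer.calibration(n);K=np.array(c["camera_matrix"]);k1=c["k1"];T=np.array(c["world_to_cam"])
    uv=np.atleast_2d(uv).astype(float)
    s=cv2.undistortPoints(uv[:,None,:],K,np.array([k1,0,0,0.]))[:,0]
    dc=np.c_[s,np.ones(len(s))]
    return -T[:3,:3].T@T[:3,3], dc@T[:3,:3], dc
def onz(n,uv,z):
    o,d,_=rays(n,uv); t=(z-o[2])/d[:,2]; return o+d*t[:,None]
def bydepth(n,uv,dep):
    o,d,_=rays(n,uv); uv=np.atleast_2d(uv).astype(int)
    return o+d*dep[uv[:,1],uv[:,0]][:,None]
def proj(n,P):
    c=viewer.calibration(n);K=np.array(c["camera_matrix"]);T=np.array(c["world_to_cam"])
    P=np.atleast_2d(P).astype(float)
    return cv2.projectPoints(P,cv2.Rodrigues(T[:3,:3])[0],T[:3,3],K,np.array([c["k1"],0,0,0.]))[0][:,0]
E
python3 - <<'E'
from h import *
np.set_printoptions(precision=4,suppress=True)
for n in("side","top"):
    c=viewer.calibration(n);print(n,c); snap(n,n+"0")
print(sensors.get_state())
E
```

```text
side {'camera_matrix': array([[502.8722,   0.    , 280.3452],
       [  0.    , 502.8722, 211.2248],
       [  0.    ,   0.    ,   1.    ]]), 'k1': -0.12468778919964778, 'world_to_cam': array([[-0.9429, -0.3329,  0.0075,  0.4599],
       [-0.1991,  0.5459, -0.8138,  0.2111],
       [ 0.2668, -0.7689, -0.581 ,  1.6027],
       [ 0.    ,  0.    ,  0.    ,  1.    ]])}
top {'camera_matrix': array([[429.1562,   0.    , 273.9723],
       [  0.    , 429.1562, 201.9672],
       [  0.    ,   0.    ,   1.    ]]), 'k1': 0.012573094570871312, 'world_to_cam': array([[ 0.0158, -0.9998,  0.0082, -0.0237],
       [-0.9994, -0.016 , -0.0305,  0.4866],
       [ 0.0306, -0.0077, -0.9995,  1.5416],
       [ 0.    ,  0.    ,  0.    ,  1.    ]])}
{'clock': 0.1, 'qpos': array([ 1.1855,  0.3075,  1.5075, -0.    ,  1.3284, -0.0735]), 'qvel': array([-0.0013, -0.0009, -0.0029,  0.0007, -0.0007,  0.0011]), 'joint_efforts': array([  0.0022, -45.8526, -25.2608,  -0.0001,   0.0056,   0.    ]), 'eef_pos': array([0.1762, 0.5467, 0.2305]), 'orientation': array([-1.5707,  0.0019,  1.259 ]), 'ft_force': array([-0.033 , -0.2606, -0.2601]), 'torque': array([ 0.0413, -0.0562, -0.0069]), 'opening': 0.08546711011520364}
```

View pics/side0.png

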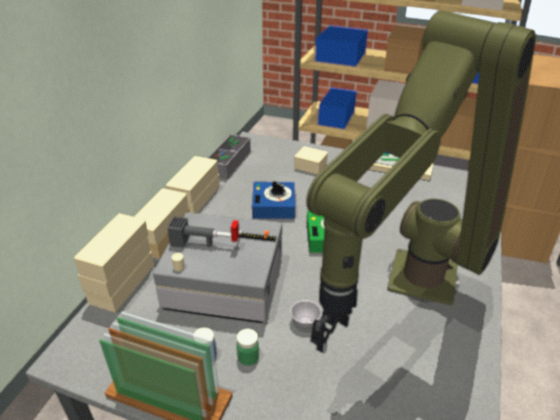

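View pics/top0.png

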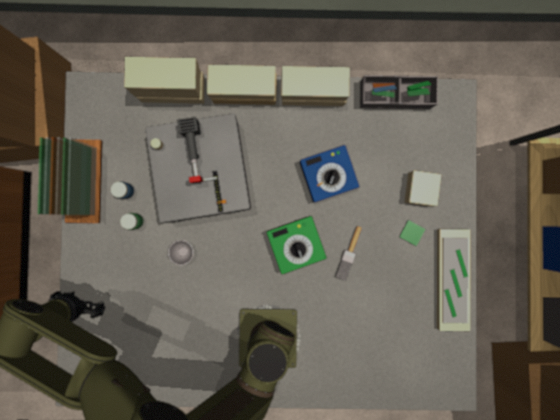

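The side view shows the blue controller at about (274,200) and the kiln at (220,260) with its red handle at (235,231). In the top view the dial is at about (331,177), the red handle at (196,180) and the orange clip at (222,202). I'll zoom in on these.

Run:
```python
from h import *
a=cv2.imread('pics/top0.png')
c1=cv2.resize(a[140:210,290:370],None,fx=7,fy=7,interpolation=cv2.INTER_CUBIC)
c2=cv2.resize(a[110:230,140:260],(560,560),interpolation=cv2.INTER_CUBIC)
cv2.imwrite('pics/t1.png',c1);cv2.imwrite('pics/t2.png',c2)
b=cv2.imread('pics/side0.png')
cv2.imwrite('pics/s1.png',np.vstack([cv2.resize(b[170:225,240:310],(560,440)[:2],interpolation=cv2.INTER_CUBIC)]))
```

```text
(no output)
```

View pics/t1.png

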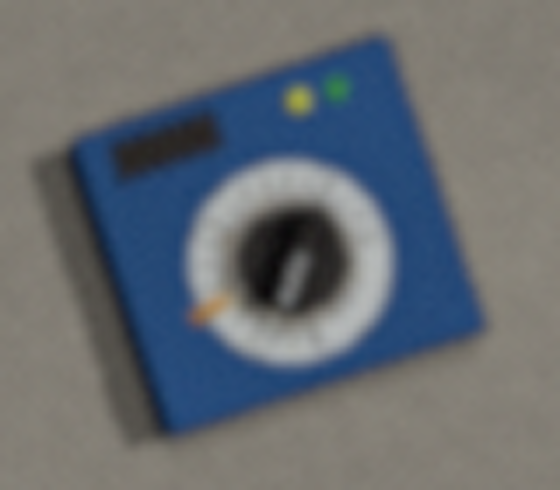

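View pics/t2.png

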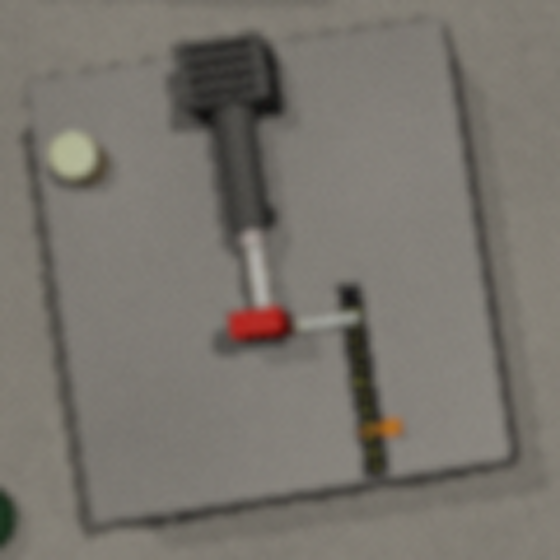

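View pics/s1.png

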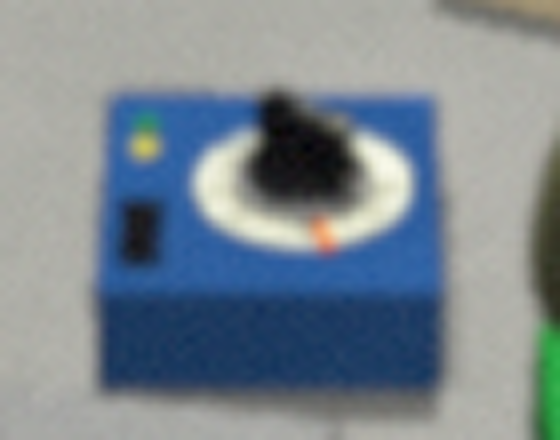

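Run:
```python
from h import *
np.set_printoptions(precision=4,suppress=True)
for n,roi,z in(("top",(290,140,370,210),.063),("side",(240,170,310,225),.063)):
    f=np.load(f'pics/{n}0.npz');p=f['p'];x0,y0,x1,y1=roi
    hsv=cv2.cvtColor(p,cv2.COLOR_RGB2HSV).astype(int)
    m=np.zeros(p.shape[:2],bool);m[y0:y1,x0:x1]=1
    H,S,V=hsv[...,0],hsv[...,1],hsv[...,2]
    bl=m&(H>100)&(H<125)&(S>120)
    c=max(cv2.findContours(bl.astype(np.uint8),0,2)[0],key=cv2.contourArea)
    r=cv2.minAreaRect(c); print(n,'blue rect',r, onz(n,cv2.boxPoints(r),.06)[:,:2].tolist())
    org=m&(H<20)&(S>90)&(V>100)
    v,u=np.nonzero(org);print('orange',len(u),u.mean(),v.mean(),onz(n,[[u.mean(),v.mean()]],.067))
    # scale outer contour = hole in blue
    hull=np.zeros(bl.shape,np.uint8);cv2.drawContours(hull,[cv2.convexHull(c)],-1,1,-1)
    w=(hull>0)&(S<90)&(V>120)
    k=cv2.connectedComponentsWithStats(w.astype(np.uint8));i=1+np.argmax(k[2][1:,4]);w=k[1]==i
    hc=cv2.convexHull(max(cv2.findContours(w.astype(np.uint8),0,2)[0],key=cv2.contourArea))
    for zz in(.062,.066):
        P=onz(n,hc[:,0],zz)[:,:2].astype(np.float32);(cx,cy),rr=cv2.minEnclosingCircle(P);print('scale',zz,cx,cy,rr)
        e=cv2.fitEllipse(P*1000); print(e)
    print('V/S near')
    if n=='top':
        print(V[166:190,318:346])
    else:
        print(V[180:200,266:292])
```

```text
top blue rect ((328.79998779296875, 173.40000915527344), (43.639434814453125, 47.43416976928711), 71.56505584716797) [[0.6329068265405553, -0.10223811014040456], [0.6882426451675929, -0.25921795757169785], [0.5437381165930222, -0.3090889493514953], [0.48876838368900233, -0.15244472708397966]]
orange 6 319.3333333333333 183.83333333333334 [[ 0.5507 -0.1723  0.067 ]]
scale 0.062 0.5756698846817017 -0.21332767605781555 0.052671775221824646
((575.7827758789062, -213.33543395996094), (104.40660095214844, 104.71351623535156), 37.89594268798828)
scale 0.066 0.5753052234649658 -0.21276745200157166 0.05253102630376816
((575.4177856445312, -212.77517700195312), (104.12704467773438, 104.43317413330078), 37.898468017578125)
V/S near
[[116 115 119 130 150 164 168 172 176 167 165 171 164 166 170 166 167 168
  163 165 173 170 155 136 123 119 119 119]
 [116 118 129 147 167 174 168 167 171 165 159 158 155 155 156 156 153 157
  158 168 178 177 171 154 136 123 119 119]
 [121 132 149 166 175 175 168 164 162 156 145 142 136 130 128 129 129 132
  147 162 171 175 176 170 155 135 122 117]
 [128 147 166 175 
[... 4565 characters left out ...]
33  49  81
  121 155 181 211 221 228 224 178]
 [228 226 216 182 152 128 105  75  61  54  54  57  51  58  54  57  68  87
  120 158 189 216 229 233 220 178]
 [232 235 228 207 172 151 133 109  98  92  90  93  88  94  94  91  97 114
  142 176 206 225 235 234 200 173]
 [222 235 229 217 202 189 168 149 141 133 127 124 126 130 139 134 137 155
  189 208 219 224 227 210 181 165]
 [182 205 218 219 222 224 216 199 191 175 170 152 150 169 190 195 194 204
  226 228 224 216 202 180 168 161]
 [167 173 187 205 224 230 231 231 228 220 209 192 189 212 234 235 231 227
  229 225 205 184 175 165 162 159]
 [160 159 166 178 183 206 220 226 227 225 227 216 209 226 239 239 227 213
  200 179 166 164 162 161 160 160]]
```

Run:
```python
from h import *
np.set_printoptions(precision=4,suppress=True)
f=np.load('pics/top0.npz');p=f['p'];V=p.max(2).astype(float)
print(bydepth('top',[[332,176],[331,180],[330,183],[325,174],[337,170],[340,190]],f['d']))
ax=np.array([.5756,-.2133]); print('axis px',proj('top',[[*ax,.104],[*ax,.075],[*ax,.062]]))
pts=[]
for r in range(175,184):
    w=np.clip(V[r,327:337]-45,0,None); u=(w*np.arange(327,337)).sum()/w.sum(); pts.append([u,r])
pts=np.array(pts);print(pts)
for z in(.075,.085,.104):
    P=onz('top',pts,z)[:,:2]; d=cv2.fitLine(P.astype(np.float32),2,0,.01,.01).ravel()
    print(z,d,'angle from -x to +y',np.degrees(np.arctan2(d[1],-d[0]))%180, 'ends rel axis',P[0]-ax,P[-1]-ax,'line offset',np.cross(d[:2],ax-d[2:]))
d=f['d'];print((onz('top',[[332,176]],0)))
g=np.array([[bydepth('top',[[u,v]],d)[0,2] for u in range(320,344)] for v in range(166,190)]);print((g*1000).astype(int))
```

```text
[[ 0.5755 -0.2111  0.1019]
 [ 0.5616 -0.2076  0.1037]
 [ 0.5527 -0.2068  0.086 ]
 [ 0.5846 -0.1907  0.0738]
 [ 0.6001 -0.2335  0.0655]
 [ 0.5307 -0.2453  0.0615]]
axis px [[332.7444 175.9124]
 [331.5288 176.6764]
 [330.9992 177.0092]]
[[332.8421 175.    ]
 [332.6154 176.    ]
 [332.3816 177.    ]
 [332.0183 178.    ]
 [331.6364 179.    ]
 [331.4151 180.    ]
 [331.1677 181.    ]
 [331.2682 182.    ]
 [332.2456 183.    ]]
0.075 [ 0.989  -0.1476  0.5676 -0.2149] angle from -x to +y 8.487259 ends rel axis [ 0.0059 -0.0045] [-0.0219 -0.0027] line offset 0.0027382350406664406
0.085 [ 0.989  -0.1476  0.5667 -0.2134] angle from -x to +y 8.488403 ends rel axis [ 0.0049 -0.003 ] [-0.0227 -0.0013] line offset 0.0014583503435025027
0.104 [ 0.989  -0.1476  0.5651 -0.2107] angle from -x to +y 8.4869995 ends rel axis [ 0.0031 -0.0003] [-0.0241  0.0014] line offset -0.0009739827227093752
[[ 0.585  -0.2256  0.    ]]
[[  60   56   60   65   63   61   64   54   60   64   61   61   61   63
    61   62   58   63   62   61   55   58   52   62]
 [  58   57   61   61   58   58   60   63   62   67   62   63
[... 2264 characters left out ...]
 66   59   56   63   56   61   63   56   56   61]
 [  63   65   63   58   60   58   64   56   63   67   68   65   64   61
    60   60   62 1555   58   63   58   60   60   61]
 [  60   58   65   58   58   59   61   64   63   64   61   63   62   64
    60   58   60   63   59   57   59   58   59   62]
 [  59   55   60   59   62   58   61   61   61   59   60   65   61   57
    59   59   61   60   58   55   60   60   60   61]
 [  59   56   60   58   52   60   63   59   58   55   63   55   56   59
    55   66   59   66   59   60   59   57   62   59]]<stdin>:12: DeprecationWarning: Arrays of 2-dimensional vectors are deprecated. Use arrays of 3-dimensional vectors instead. (deprecated in NumPy 2.0)
```

```bash
cat > dial.py <<'E'
from h import *
import sys
np.set_printoptions(precision=4,suppress=True)
def ang(d): return np.degrees(np.arctan2(d[1],-d[0]))
def bar(f):
    d=np.load(f)['d']; vv,uu=np.mgrid[162:195,314:350]; uv=np.c_[uu.ravel(),vv.ravel()]
    P=bydepth('top',uv,d); k=(P[:,2]>.088)&(P[:,2]<.125)
    Q=onz('top',uv[k],.104)[:,:2]; c=Q.mean(0); w,v=np.linalg.eigh(np.cov((Q-c).T)); e=v[:,1]; e=e*np.sign(-e[0])
    return c,ang(e),np.sqrt(w*12),len(Q)
def pointer(f,ax):
    p=np.load(f)['p']; V=p.max(2).astype(float)
    vv,uu=np.mgrid[162:195,314:350]; uv=np.c_[uu.ravel(),vv.ravel()]; Q=onz('top',uv,.104)[:,:2]
    r=Q-ax; R_=np.hypot(*r.T); w=np.clip(V[vv.ravel(),uu.ravel()]-55,0,None)*(R_<.020)*(R_>.004)
    m=(w[:,None]*r).sum(0)/w.sum(); C=(r-m).T@((r-m)*w[:,None])/w.sum(); e=np.linalg.eigh(C)[1][:,1]; e*=np.sign(e@m)
    return m,ang(m),ang(e)
def clip(f):
    p=np.load(f)['p'].astype(float); vv,uu=np.mgrid[150:200,300:360]; uv=np.c_[uu.ravel(),vv.ravel()]
    q=p[vv.ravel(),uu.ravel()]; w=np.clip(q[:,0]-q[:,2]-25,0,None); Q=onz('top',uv,.067)[:,:2]
    k=(np.hypot(*(Q-[.5507,-.1723]).T)<.02); w=w*k; m=(w[:,None]*Q).sum(0)/w.sum(); C=(Q-m).T@((Q-m)*w[:,None])/w.sum(); W,v=np.linalg.eigh(C);return m,v[:,1],W
if __name__=='__main__':
    f=sys.argv[1]; c,a,s,n=bar(f); print('bar',c,a,s,n)
    for ax in (c,[.5756,-.2133]):
        ax=np.array(ax); print('ptr',pointer(f,ax)); m,e,W=clip(f); print('clip',m,'dir',ang(m-ax),np.hypot(*(m-ax)),'own',ang(e*np.sign(e@(m-ax))))
E
python3 dial.py pics/top0.npz
```

```text
bar [ 0.5763 -0.2107] 19.72528118295233 [0.0158 0.0514] 69
ptr (array([-0.0114,  0.0009]), np.float64(4.389409703448959), np.float64(24.97436189605274))
clip [ 0.5521 -0.1743] dir 56.27538172867381 0.043750617243394574 own 56.617349017758684
ptr (array([-0.0096,  0.0023]), np.float64(13.329289520500888), np.float64(41.02298274174942))
clip [ 0.5521 -0.1743] dir 58.89676867698729 0.04557437880997162 own 56.617349017758684
```

Run:
```python
from h import *
np.set_printoptions(precision=4,suppress=True,linewidth=250)
f=np.load('pics/top0.npz');d=f['d']
print('cols 184..224')
for v in range(164,210):
    uv=np.array([[u,v] for u in range(184,226,1)]);print(v,(bydepth('top',uv,d)[:,2]*1000).astype(int)-150)
b=cv2.imread('pics/side0.png')
cv2.imwrite('pics/s2.png',cv2.resize(b[205:275,160:280],(780,455),interpolation=cv2.INTER_CUBIC))
```

```text
cols 184..224
164 [ 3  4  6  2  3  0  3 -3 48 50 51 47 -4 -4  6 -4 -2 -2  1  2  2  0 -4 -3  3  2 -1  0 -5 -1  4 -5  1 -4 -3  1  0 -1  4  6  1 -4]
165 [  -3   -4   -4    1    0    3    2    4    1   52   52   46   -1 1405    0   -2    2    1    0    0   -2    1   -5    4    5    0   -1   -4   -2    0   -2    5    2    0    1    0   -1   -4   -3   -3   -5    4]
166 [ 2 -1 -3 -2  1  0  4 -8 -3 47 51 53 40 -1  9  3 -2  3  1 -4 -1 -3  7  1  1  1 -3 -3  3  4  0 -3  0  2  2  0  1  0  3 -6 -3 -4]
167 [ 0  6 -3  2  2  3 -4  0 -4 47 51 54 44  6  3 -1  0  3 -1  1  5  0 -4  5  4 -3 -1 -1 -6 -1  3  2  0 -8 -4 -3 -2  3  2 -3  1  4]
168 [-2  0 -2  0  0  3 -2  4 -4 49 49 49 45  0  1  5 -3 -1  0 -2 -3  2 -3 -2  0 -3  3  1 -3 -2 -3  2 -1 -1  1  5  1 -2  1 -4 -2 -3]
169 [ 8 -2  2  0 -1  0 -2  1 -1 51 50 48 49 -3  3  0 -5 -4 -2  2  1 -2 -4  1 -5 -8 -3 -3 -2 -3  3 -3 -5 -1 -1 -5 -3 -3 -1 -7  4  2]
170 [ 2 -4 -8 -2 -8 -3  2 -6  7 54 50 47 47  3 -3 -2  2  9  0  0 -3  4  0 -3 -1  5  1  3 -1  0  9  2  8  2  0 -5  0  2  2  1 -7  4]
171 [  -1   -3   -2    2    1    3    1    1    3   49 1405   48   48    2   -
[... 5083 characters left out ...]
 -1 -5 -1 -4 -2 -2  0  1 -4  0  4 -1  0  0 -6  1 -2 -1  3 -4 12  9 11  9 13 -2  0 -5 -3]
206 [-6 -5 -1 -4 -1  0 -1 -1 -6 -4 -2 -1  0  4  2  4  2 -2 -2 -4  0  1 -3  0  2 -2 -5 -2  0 -6 -1 -2  0 10  3  7 10  7 -2  7  8 -1]
207 [  -3    1   -4   -4    0    0    2    1   -3    1   -3   -2   -4   -2   -3   -2    0    2    1   -1    4   -3   -3    3   -1   -2   -5   -3    5   -2    1    2 1405   11   15    8   10   12    8    2    1   -4]
208 [-1  3 -2 -5 -6  0  1 -6 -2  6 -5  2 -6  0  3 -1 -2  0 -1 -3 -2 -1 -1 -4 -2  0 -1 -1  2  0 -1  4 -5  8  7  8 10  9 12  4  0 -4]
209 [-2 -3 -1 -1 -1 -1 -4 -4 -3  4 -3  3  0 -5 -1 -2  1  2 -2  2 -5  1  2 -2 -2  2 -2  3 -7 -3 -4 -1 -3  0 11 10 11 10 14  4 -1 -1]
```

View pics/s2.png

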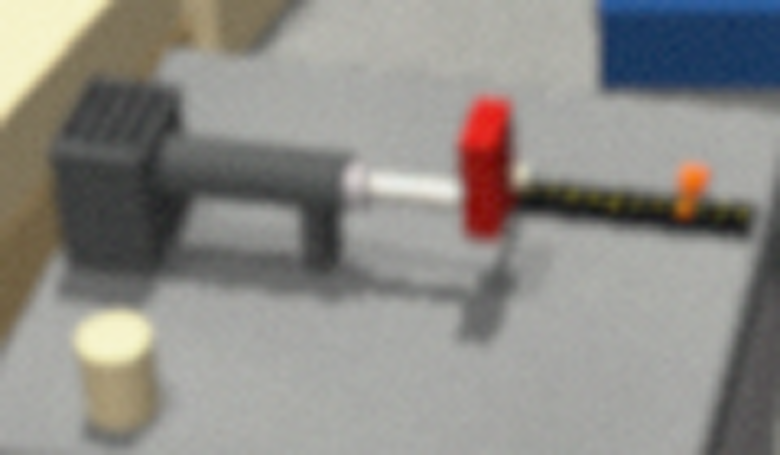

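```bash
cat > to.py <<'E'
from h import *
import sys
np.set_printoptions(precision=3,suppress=True)
# usage: x y z yaw_deg
def to(x,y,z,yaw=None):
    s=sensors.get_state(); Rm=R.from_euler('xyz',s['orientation'])
    t=Rm.inv().apply(np.array([x,y,z])-s['eef_pos'])/.04
    rv=np.zeros(3)
    if yaw is not None: rv=np.degrees((Rm.inv()*R.from_euler('xyz',[-np.pi/2,0,np.radians(yaw)])).as_rotvec())/10
    print('t',s['clock'],'row',np.r_[t,rv],'pos',s['eef_pos'],'rpy',np.degrees(s['orientation']),'op',s['opening'],'F',s['ft_force'],'M',s['torque'])
if __name__=='__main__': to(*map(float,sys.argv[1:]))
E
python3 to.py .47 .25 .33 70.3
```

```text
t 0.1 row [-4.811 -2.481 -9.266 -0.001  0.184 -0.011] pos [0.176 0.547 0.23 ] rpy [-89.993   0.108  72.136] op 0.08546711011520364 F [-0.033 -0.261 -0.26 ] M [ 0.041 -0.056 -0.007]
```

```bash
python3 -m jog '[[[-1,-2.5,-2,0,0.18,-0.01],[-4.81,-2.5,-9.27,0,0.18,-0.01],[-4.81,-2.5,-9.27,0,0.18,-0.01],[-4.81,-2.5,-9.27,0,0.18,-0.01],[-4.81,-2.5,-9.27,0,0.18,-0.01],[-4.81,-2.5,-9.27,0,0.18,-0.01],[-4.81,-2.5,-9.27,0,0.18,-0.01],[-4.81,-2.5,-9.27,0,0.18,-0.01]]]' 60; python3 to.py .576 -.2115 .2 70.3
```

```text
clock: 1.1
eef_pos: [0.4733, 0.2474, 0.3314]
orientation: [-1.572, -0.001, 1.222]
ft_force: [-1.5, -0.6, -0.2]
opening: 0.0602
t 1.1 row [-9.906  3.281 -6.331  0.009 -0.03   0.008] pos [0.473 0.247 0.331] rpy [-90.092  -0.08   70.003] op 0.0602304513487954 F [-1.499 -0.582 -0.206] M [-0.003  0.023 -0.008]
```

```bash
python3 -m jog '[[[-9.9,0,-6.33,0,0,0],[-9.9,0,-6.33,0,0,0],[-9.9,0,-6.33,0,0,0],[-9.9,0,-6.33,0,0,0],[-9.9,0,-6.33,0,0,0],[-9.9,0,-6.33,0,0,0],[-9.9,0,-6.33,0,0,0],[-9.9,3.2,-6.33,0,0,0]]]'; python3 -m jog '[[[0,0,0,0,0,0],[0,0,0,0,0,0]]]'; python3 to.py .576 -.2115 .13 70.3
```

```text
clock: 2.1
eef_pos: [0.5762, -0.1952, 0.2736]
orientation: [-1.583, -0.001, 1.225]
ft_force: [0.5, 0.5, -1.0]
opening: 0.0599
clock: 2.35
eef_pos: [0.5721, -0.1896, 0.2708]
orientation: [-1.571, -0.002, 1.229]
ft_force: [0.8, -0.6, 0.7]
opening: 0.0602
t 2.35 row [-0.491  3.519 -0.277 -0.001  0.01   0.014] pos [ 0.572 -0.19   0.271] rpy [-89.994  -0.143  70.397] op 0.06016781253656367 F [ 0.762 -0.626  0.657] M [-0.013  0.01  -0.047]
```

```bash
python3 -m jog '[[[-0.49,1.5,-0.28,0,0,0],[-0.49,3,-0.28,0,0,0],[-0.49,3.5,-0.28,0,0,0],[-0.49,3.5,-0.28,0,0,0],[-0.49,3.5,-0.28,0,0,0],[-0.49,3.5,-0.28,0,0,0]]]'; python3 to.py .576 -.2115 .0795 70.3
python3 - <<'E'
from h import *
s,_=snap('side','side1');
cv2.imwrite('pics/s3.png',cv2.resize(s[120:240,210:340,::-1],(780,720)[:1]+(600,),interpolation=cv2.INTER_CUBIC))
E
```

```text
clock: 3.1
eef_pos: [0.5775, -0.2131, 0.1327]
orientation: [-1.576, -0.001, 1.228]
ft_force: [0.6, -0.3, -0.3]
opening: 0.0596
t 3.1 row [0.023 1.33  0.056 0.028 0.008 0.008] pos [ 0.578 -0.213  0.133] rpy [-90.279  -0.081  70.377] op 0.05964755743342947 F [ 0.634 -0.336 -0.331] M [-0.082  0.056  0.024]
```

View pics/s3.png

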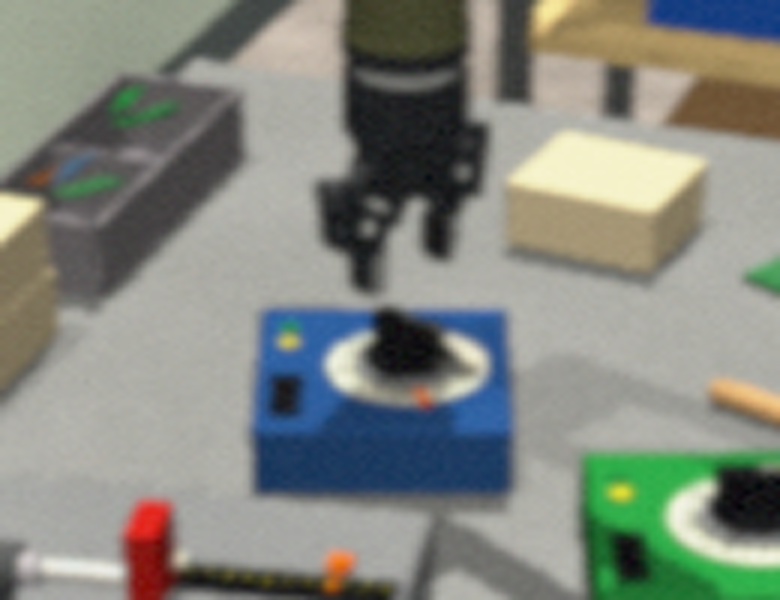

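The side view shows the open fingers at crop (365,280) and (435,250), above and on either side of the bar at (400,340). I'll lower and grip.

```bash
python3 -m jog '[[[0,0.7,0,0,0,0],[0,1.26,0,0,0,0],[0,1.26,0,0,0,0],[0,1.26,0,0,0,0]]]' ; python3 to.py .576 -.2115 .0795 70.3; python3 -m jog '[[[0,0,0,0,0,0],[0,0,0,0,0,0],[0,0,0,0,0,0],[0,0,0,0,0,0],[0,0,0,0,0,0],[0,0,0,0,0,0]]]' 5 30;python3 to.py .576 -.2115 .0795 70.3
```

```text
clock: 3.65
eef_pos: [0.5766, -0.2132, 0.0808]
orientation: [-1.573, -0.002, 1.228]
ft_force: [0.7, 0.2, 0.0]
opening: 0.06
t 3.65 row [0.036 0.033 0.028 0.011 0.003 0.009] pos [ 0.577 -0.213  0.081] rpy [-90.108  -0.091  70.333] op 0.060012245670077395 F [0.661 0.216 0.007] M [-0.003  0.025 -0.023]
clock: 4.4
eef_pos: [0.5762, -0.213, 0.0804]
orientation: [-1.572, -0.002, 1.228]
ft_force: [-1.1, 1.0, 5.7]
opening: 0.014
t 4.4 row [0.033 0.023 0.017 0.007 0.003 0.01 ] pos [ 0.576 -0.213  0.08 ] rpy [-90.069  -0.099  70.334] op 0.013980509870281484 F [-1.104  0.956  5.684] M [ 0.061  0.097 -0.043]
```

```bash
python3 -m jog '[[[0,-0.03,0,0,0.6,0],[0,-0.03,0,0,1.2,0],[0,-0.03,0,0,1.8,0],[0,-0.03,0,0,2.4,0],[0,-0.03,0,0,3.0,0],[0,-0.03,0,0,3.5,0],[0,-0.03,0,0,3.78,0],[0,-0.03,0,0,3.78,0]]]' ; python3 -m jog '[[[0,0,0,0,0,0],[0,0,0,0,0,0]]]';python3 to.py .576 -.2115 .0795 32.5
python3 - <<'E'
from h import *
s,_=snap('side','side2');t,_=snap('top','top2')
cv2.imwrite('pics/s4.png',np.hstack([cv2.resize(s[150:230,230:310,::-1],(400,400),interpolation=cv2.INTER_CUBIC),cv2.resize(t[140:210,295:365,::-1],(400,400),interpolation=cv2.INTER_CUBIC)]))
E
```

```text
clock: 5.4
eef_pos: [0.5755, -0.2138, 0.0805]
orientation: [-1.571, -0.0, 0.569]
ft_force: [-0.4, -3.6, -1.1]
opening: 0.014
clock: 5.65
eef_pos: [0.5755, -0.2137, 0.0805]
orientation: [-1.571, -0.0, 0.569]
ft_force: [-0.3, -4.8, -2.4]
opening: 0.0143
t 5.65 row [ 0.041  0.025  0.04  -0.002  0.008  0.001] pos [ 0.575 -0.214  0.081] rpy [-89.984  -0.01   32.583] op 0.014342382512582148 F [-0.286 -4.757 -2.415] M [-0.93   0.129  0.02 ]
```

View pics/s4.png

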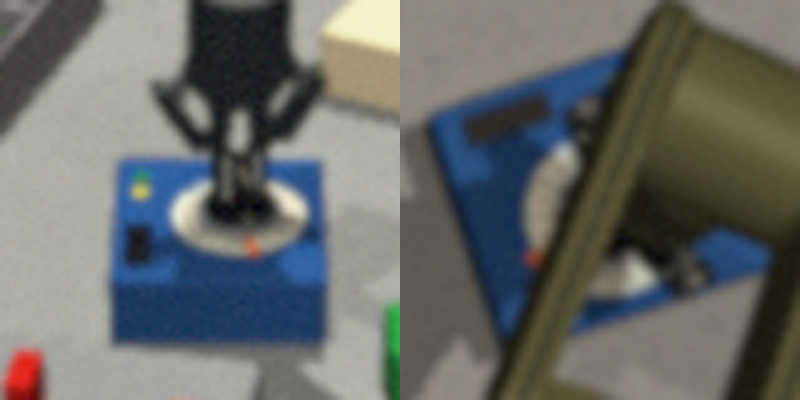

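The arm covers the dial in the top view. The clip is still visible at crop (535,260). I'll release, lift straight up and check.

```bash
python3 -m jog '[[[0,0,0,0,0,0],[0,0,0,0,0,0],[0,0,0,0,0,0],[0,0,0,0,0,0]]]' 60;  python3 -m jog '[[[0,-0.7,0,0,0,0],[0,-2,0,0,0,0],[0,-3.5,0,0,0,0],[0,-5,0,0,0,0],[0,-6.5,0,0,0,0],[0,-6.5,0,0,0,0]]]'; python3 to.py .5 .1 .34 9.2;python3 to.py .53 .0 .34 9.2
```

```text
clock: 6.25
eef_pos: [0.5758, -0.2125, 0.0809]
orientation: [-1.57, -0.002, 0.568]
ft_force: [-0.5, -0.3, 1.1]
opening: 0.06
clock: 7.0
eef_pos: [0.5783, -0.2143, 0.3478]
orientation: [-1.581, -0.009, 0.568]
ft_force: [0.5, -0.7, 0.2]
opening: 0.06
t 7.0 row [2.575 0.142 7.678 0.045 2.335 0.06 ] pos [ 0.578 -0.214  0.348] rpy [-90.56   -0.497  32.55 ] op 0.05998706245034528 F [ 0.5   -0.666  0.242] M [-0.052 -0.004  0.019]
t 7.0 row [1.862 0.16  5.167 0.045 2.335 0.06 ] pos [ 0.578 -0.214  0.348] rpy [-90.56   -0.497  32.55 ] op 0.05998706245034528 F [ 0.5   -0.666  0.242] M [-0.052 -0.004  0.019]
```

```bash
python3 -m jog '[[[2.57,0,7.68,0,2.33,0],[2.57,0,7.68,0,2.33,0],[2.57,0,7.68,0,2.33,0],[2.57,0,7.68,0,2.33,0],[2.57,0,7.68,0,2.33,0],[2.57,0,7.68,0,2.33,0],[2.57,0,7.68,0,2.33,0]]]'
python3 - <<'E'
from h import *
s,_=snap('side','side3');t,_=snap('top','top3')
cv2.imwrite('pics/s5.png',np.hstack([cv2.resize(s[170:225,245:300,::-1],(400,400),interpolation=cv2.INTER_CUBIC),cv2.resize(t[140:210,295:365,::-1],(400,400),interpolation=cv2.INTER_CUBIC)]))
E
python3 dial.py pics/top3.npz
```

```text
clock: 7.88
eef_pos: [0.4965, 0.1015, 0.3406]
orientation: [-1.57, 0.0, 0.163]
ft_force: [0.1, -1.2, -0.5]
opening: 0.06
bar [ 0.5762 -0.2103] 57.584218261099984 [0.0147 0.0529] 67
ptr (array([-0.0069,  0.007 ]), np.float64(45.215283571544624), np.float64(49.82543541934798))
clip [ 0.5526 -0.1751] dir 56.17450821738596 0.042360755010045936 own 56.38866733786961
ptr (array([-0.0064,  0.0095]), np.float64(56.16620465171674), np.float64(64.44009065033036))
clip [ 0.5526 -0.1751] dir 58.95417538661456 0.044622358829053 own 56.38866733786961
```

View pics/s5.png

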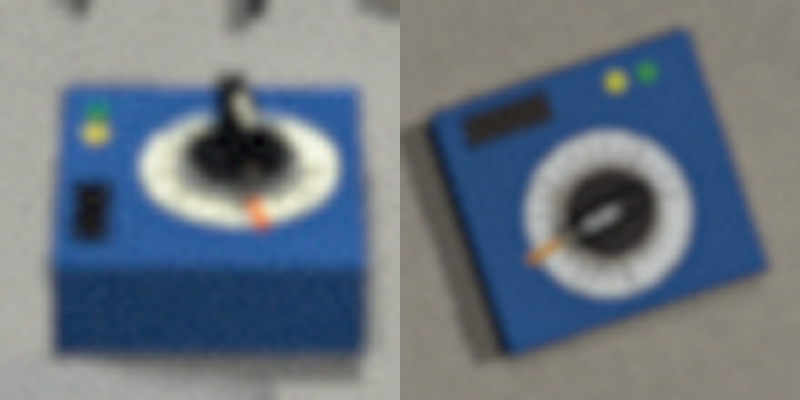

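The dial bar now reads 57.6°, against 56–59° for the clip, and the white pointer at crop (600,218) lines up with the clip at (548,250). Next I'll measure the handle, index and clip.

```bash
cat > vent.py <<'E'
from h import *
import sys
np.set_printoptions(precision=4,suppress=True)
def run(f,show=True):
    z=np.load(f);p=z['p'].astype(int);d=z['d']
    vv,uu=np.mgrid[110:235,140:260]; uv=np.c_[uu.ravel(),vv.ravel()];q=p[uv[:,1],uv[:,0]];P=bydepth('top',uv,d)
    red=(q[:,0]>90)&(q[:,1]<50)&(q[:,2]<60)
    top=red&(P[:,2]>.228)&(P[:,2]<.26)
    Q=onz('top',uv[top],.24)[:,:2]
    if len(Q)>5:
        r=cv2.minAreaRect(Q.astype(np.float32)); print('handle mean',Q.mean(0),'rect',r,'z',P[top,2].mean())
    org=(q[:,0]-q[:,2]>50)&(q[:,1]-q[:,2]>10)&(q[:,0]>q[:,1]+25)&(~red)
    w=np.where(org,q[:,0]-q[:,2],0); k=(uv[:,0]>210)
    print('orange px',np.c_[uv,w][(w>0)&k].tolist())
run(sys.argv[1])
E
python3 vent.py pics/top0.npz
python3 - <<'E'
from h import *
a=cv2.imread('pics/top0.png')
cv2.imwrite('pics/t3.png',cv2.resize(a[168:213,185:230],(720,720)[:0]+(600,600),interpolation=cv2.INTER_NEAREST))
E
```

```text
handle mean [0.5464 0.23  ] rect ((0.5463563799858093, 0.22907724976539612), (0.012291790917515755, 0.030610496178269386), 0.9609506726264954) z 0.2392155434689518
orange px [[223, 199, 55], [224, 199, 59], [221, 200, 64], [222, 200, 91], [223, 200, 108], [224, 200, 107], [225, 200, 80], [220, 201, 80], [221, 201, 100], [222, 201, 125], [223, 201, 137], [224, 201, 133], [225, 201, 95], [218, 202, 64], [219, 202, 75], [220, 202, 78], [221, 202, 93], [222, 202, 110], [223, 202, 118], [224, 202, 110], [225, 202, 80], [221, 203, 51], [222, 203, 62], [223, 203, 66], [224, 203, 59]]
```

View pics/t3.png

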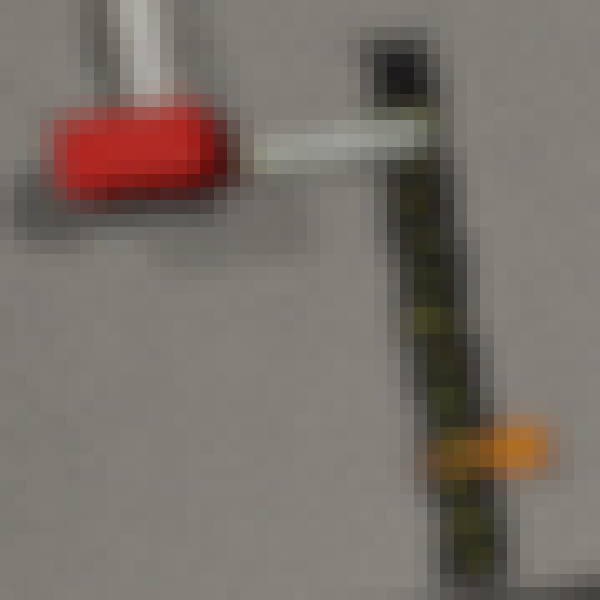

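Run:
```python
from h import *
np.set_printoptions(precision=4,suppress=True)
f=np.load('pics/top0.npz');p=f['p'].astype(float)
# rail: dark pixels on each row
pts=[]
for v in range(180,199):
    w=np.clip(75-p[v,208:226].max(1),0,None); pts.append([(w*np.arange(208,226)).sum()/w.sum(),v])
P=onz('top',pts,.16)[:,:2]; d=cv2.fitLine(P.astype(np.float32),2,0,.01,.01).ravel(); dx=d[:2]*np.sign(-d[0]); print('rail -x dir',dx,'yaw',np.degrees(np.arctan2(-dx[1],-dx[0])))
# rod direction white rod at z .2
# index bar: brightness excess per column
ip=[]
bg=115
for u in range(205,214):
    w=np.clip(p[174:184,u].max(1)-np.median(p[182:188,u].max(1))-8,0,None); ip.append([u,(w*np.arange(174,184)).sum()/w.sum()])
print(ip)
for z in(.164,.168):
    I=onz('top',ip,z)[:,:2]; l=cv2.fitLine(I.astype(np.float32),2,0,.01,.01).ravel(); print('index',z,I.mean(0),'dir',l[:2],np.degrees(np.arctan2(l[0],-l[1])))
    for zc in (.161,.164):
        for c in ([218.6,201.5],[219.5,202.0]):
            C=onz('top',[c],zc)[0,:2]; print('  clip',zc,c,C,'dist along',(C-I.mean(0))@dx)
        C=onz('top',[[223.2,201.2]],.166)[0,:2];print('  tab',C,(C-I.mean(0))@dx)
s=cv2.imread('pics/side0.png');cv2.imwrite('pics/s6.png',cv2.resize(s[222:247,225:285],(780,325),interpolation=cv2.INTER_NEAREST))
```

```text
rail -x dir [-0.9845 -0.1752] yaw 10.0883
[[205, np.float64(177.807881773399)], [206, np.float64(177.63677130044843)], [207, np.float64(177.7530864197531)], [208, np.float64(178.14814814814815)], [209, np.float64(178.23684210526315)], [210, np.float64(178.02631578947367)], [211, np.float64(177.84)], [212, np.float64(177.73076923076923)], [213, np.float64(177.74242424242425)]]
index 0.164 [0.5569 0.1973] dir [ 0.0155 -0.9999] 0.88535386
  clip 0.161 [218.6, 201.5] [0.4808 0.165 ] dist along 0.08056335721803994
  clip 0.161 [219.5, 202.0] [0.4793 0.1621] dist along 0.0826334270136292
  tab [0.4819 0.1496] 0.08222507306160405
  clip 0.164 [218.6, 201.5] [0.4807 0.1647] dist along 0.08071465200314727
  clip 0.164 [219.5, 202.0] [0.4792 0.1617] dist along 0.08278026966591213
  tab [0.4819 0.1496] 0.08222507306160405
index 0.168 [0.5566 0.1967] dir [ 0.0155 -0.9999] 0.8856817
  clip 0.161 [218.6, 201.5] [0.4808 0.165 ] dist along 0.0801296728732515
  clip 0.161 [219.5, 202.0] [0.4793 0.1621] dist along 0.08219974266884077
  tab [0.4819 0.1496] 0.08179138871681561
  clip 0.164 [218.6, 201.5] [0.4807 0.1647] dist along 0.08028096765835883
  clip 0.164 [219.5, 202.0] [0.4792 0.1617] dist along 0.08234658532112368
  tab [0.4819 0.1496] 0.08179138871681561
```

View pics/s6.png

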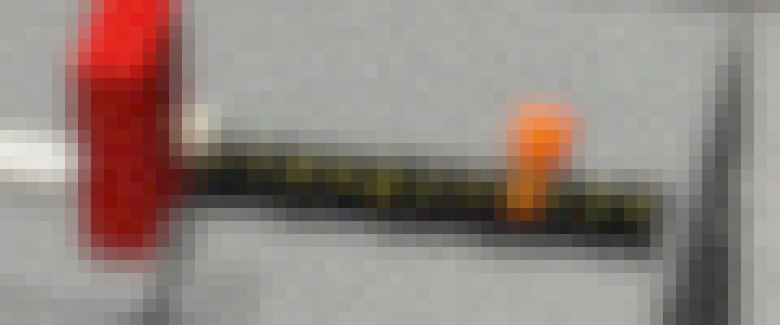

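Run:
```python
from h import *
np.set_printoptions(precision=4,suppress=True)
f=np.load('pics/top0.npz');d=f['d']
vv,uu=np.mgrid[168:190,180:210];uv=np.c_[uu.ravel(),vv.ravel()];P=bydepth('top',uv,d)
k=(P[:,2]>.231)&(P[:,2]<.26);Q=onz('top',uv[k],.24)[:,:2];c=Q.mean(0);w,v=np.linalg.eigh(np.cov((Q-c).T));print('handle top',c,np.sqrt(12*w),v[:,1],k.sum())
# rod: z .19-.21
vv,uu=np.mgrid[160:174,185:205];uv=np.c_[uu.ravel(),vv.ravel()];P=bydepth('top',uv,d)
k=(P[:,2]>.192)&(P[:,2]<.212);Q=P[k][:,:2];c=Q.mean(0);w,v=np.linalg.eigh(np.cov((Q-c).T));print('rod',c,v[:,1],np.sqrt(w*12),P[k,2].mean())
# kiln lid rect
p=f['p'];vv,uu=np.mgrid[100:235,135:260];uv=np.c_[uu.ravel(),vv.ravel()];P=bydepth('top',uv,d)
k=(P[:,2]>.135)&(P[:,2]<.4);Q=onz('top',uv[k],.15)[:,:2];r=cv2.minAreaRect(Q.astype(np.float32));print(r)
s=np.load('pics/side0.npz')['p'].astype(int)
# side red top face: brighter red
m=(s[...,0]>150)&(s[...,1]<60)&(s[...,2]<60);m[:, :200]=0;m[:,260:]=0
v,u=np.nonzero(m);print('side red',u.mean(),v.mean(),u.min(),u.max(),v.min(),v.max(),onz('side',[[u.mean(),v.mean()]],.24))
```

```text
handle top [0.5491 0.2321] [0.0184 0.0361] [-0.1413  0.99  ] 71
rod [0.5911 0.2399] [-0.9855 -0.1695] [0.0136 0.0464] 0.20052160178888614
((0.5975537300109863, 0.24066150188446045), (0.32757219672203064, 0.29901763796806335), 9.870055198669434)
side red 234.1891891891892 224.59459459459458 231 237 221 228 [[0.544  0.2391 0.24  ]]
```

```bash
python3 to.py .549 .232 .29 9.8
```

```text
t 7.975 row [ 1.802  1.273  3.052 -0.003 -0.06   0.001] pos [0.497 0.1   0.341] rpy [-89.966  -0.011   9.196] op 0.05992078330174522 F [0.127 0.076 0.38 ] M [-0.019  0.025 -0.027]
```

```bash
python3 -m jog '[[[1.8,0,3.05,0,-0.06,0],[1.8,0,3.05,0,-0.06,0],[1.8,0.6,3.05,0,-0.06,0],[1.8,1.27,3.05,0,-0.06,0],[1.8,1.27,3.05,0,-0.06,0],[1.8,1.27,3.05,0,-0.06,0],[1.8,1.27,3.05,0,-0.06,0]]]'; python3 to.py .549 .232 .21 9.8
python3 - <<'E'
from h import *
s,_=snap('side','side4')
cv2.imwrite('pics/s7.png',cv2.resize(s[170:260,170:290,::-1],(780,585),interpolation=cv2.INTER_CUBIC))
E
```

```text
clock: 8.85
eef_pos: [0.5496, 0.2325, 0.2923]
orientation: [-1.569, -0.004, 0.17]
ft_force: [0.3, -0.6, 0.3]
opening: 0.06
t 8.85 row [-0.024  2.058 -0.013 -0.011 -0.004  0.02 ] pos [0.55  0.232 0.292] rpy [-89.892  -0.204   9.757] op 0.05996801246145092 F [ 0.293 -0.621  0.325] M [ 0.002 -0.05  -0.006]
```

View pics/s7.png

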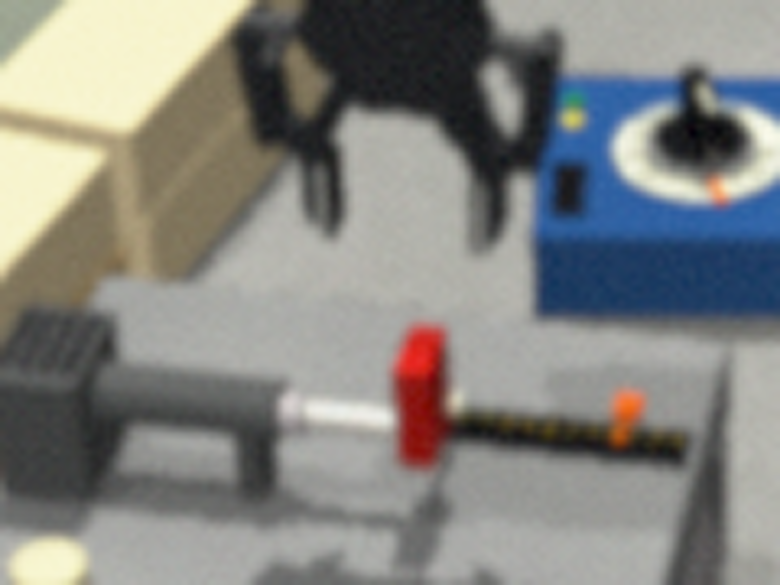

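The fingers at crop (325,230) and (485,245) straddle the red handle top at (422,340). I'll lower and grip.

```bash
python3 -m jog '[[[0,0.7,0,0,0,0],[0,1.5,0,0,0,0],[0,2.0,0,0,0,0],[0,2.0,0,0,0,0]]]'; python3 -m jog '[[[0,0,0,0,0,0],[0,0,0,0,0,0],[0,0,0,0,0,0],[0,0,0,0,0,0],[0,0,0,0,0,0]]]' 5 60; python3 to.py .549 .232 .21 9.8;  python3 - <<'E'
from h import *
s,_=snap('side','side5')
cv2.imwrite('pics/s8.png',cv2.resize(s[170:260,170:290,::-1],(780,585),interpolation=cv2.INTER_CUBIC))
E
```

```text
clock: 9.4
eef_pos: [0.5478, 0.2328, 0.2099]
orientation: [-1.57, 0.002, 0.171]
ft_force: [-0.4, -0.7, 0.6]
opening: 0.06
clock: 10.02
eef_pos: [0.5468, 0.233, 0.2124]
orientation: [-1.569, 0.001, 0.172]
ft_force: [-6.4, -1.4, 6.3]
opening: 0.017
t 10.025 row [ 0.05   0.06  -0.034 -0.01   0.005 -0.007] pos [0.547 0.233 0.212] rpy [-89.901   0.072   9.847] op 0.017010441848503494 F [-6.383 -1.434  6.26 ] M [-0.141  0.963  0.042]
```

View pics/s8.png

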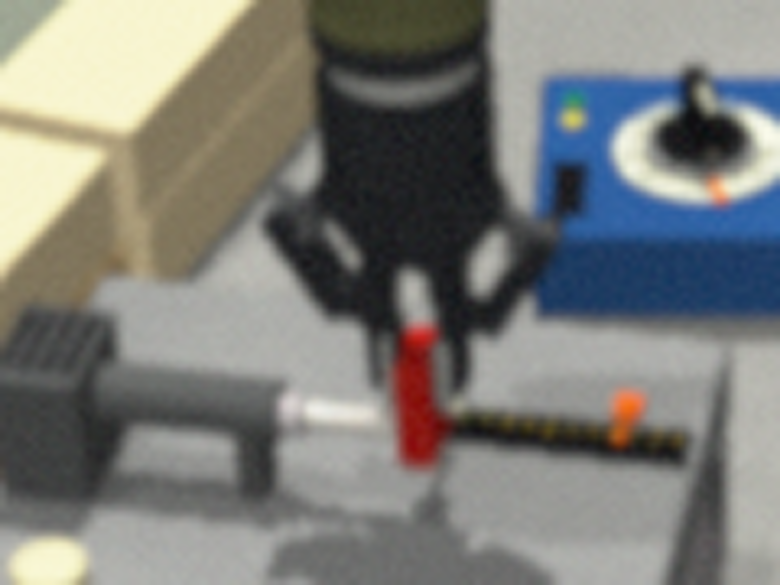

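The handle is gripped, and the red handle sits between the pads at crop (418,370). I'll pull along tool -x to about 75 mm first.

```bash
python3 -m jog '[[[-0.2,-0.05,0,0,0,0],[-0.45,-0.05,0,0,0,0],[-0.7,-0.05,0,0,0,0],[-0.95,-0.05,0,0,0,0],[-1.2,-0.05,0,0,0,0],[-1.45,-0.05,0,0,0,0],[-1.7,-0.05,0,0,0,0],[-1.88,-0.05,0,0,0,0]]]' - 80;python3 -m jog '[[[0,0,0,0,0,0],[0,0,0,0,0,0],[0,0,0,0,0,0]]]'; python3 to.py .549 .232 .21 9.8;  python3 - <<'E'
from h import *
s,_=snap('side','side6');t,_=snap('top','top6')
cv2.imwrite('pics/s9.png',cv2.resize(s[205:255,220:290,::-1],(770,550),interpolation=cv2.INTER_CUBIC))
cv2.imwrite('pics/t9.png',cv2.resize(t[165:225,180:240,::-1],(600,600),interpolation=cv2.INTER_CUBIC))
E
```

```text
clock: 11.08
eef_pos: [0.4762, 0.2207, 0.2126]
orientation: [-1.569, -0.005, 0.172]
ft_force: [8.8, 2.1, -11.5]
opening: 0.0165
clock: 11.45
eef_pos: [0.4764, 0.2208, 0.2126]
orientation: [-1.569, -0.005, 0.172]
ft_force: [7.9, 2.2, -10.0]
opening: 0.0169
t 11.45 row [ 1.835  0.075 -0.033 -0.01   0.003  0.029] pos [0.476 0.221 0.213] rpy [-89.902  -0.293   9.833] op 0.016895614982311923 F [ 7.892  2.24  -9.994] M [ 0.222 -0.889 -0.002]
```

View pics/s9.png

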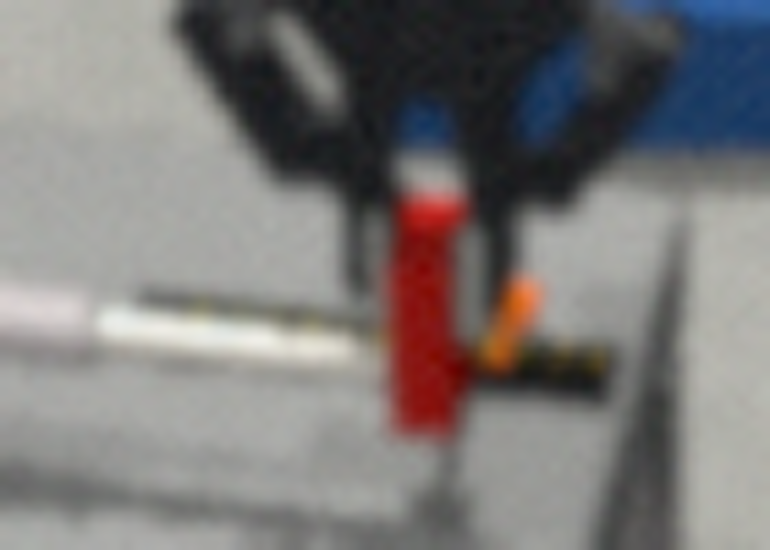

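View pics/t9.png

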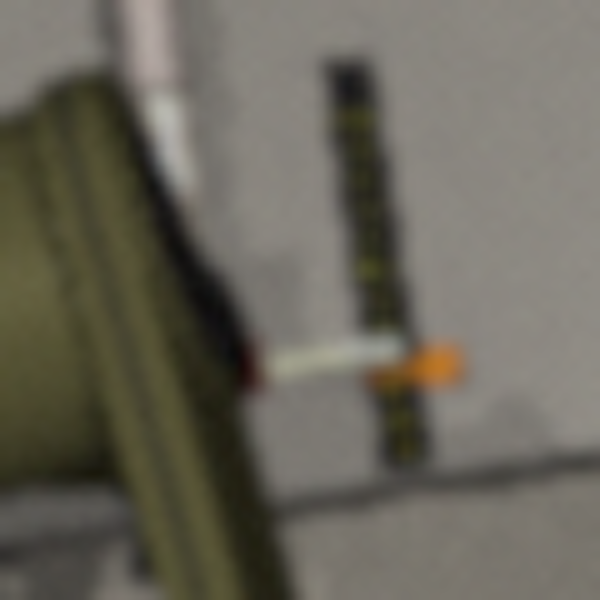

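The index at crop (385,348) is just short of the clip at (440,366) in the top view. I'll measure the remaining gap.

```bash
cat > gap.py <<'E'
from h import *
import sys
np.set_printoptions(precision=4,suppress=True)
p=np.load(sys.argv[1])['p'].astype(float)
dx=np.array([-.985,-.171]);dy=np.array([-.171,.985])*-1
o=np.array([.549,.232])
def loc(uv,z):
    Q=onz('top',uv,z)[:,:2]-o; return np.c_[Q@dx,Q@dy]*1000
# index: per-column bright ridge over kiln lid between handle and rail
for u in range(205,222):
    col=p[193:210,u]; g=col.min(1); b=np.median(p[186:212,u].min(1)); w=np.clip(g-b-12,0,None)
    if w.sum()>15:
        v=(w*np.arange(193,210)).sum()/w.sum(); print('idx',u,round(v,2),loc([[u,v]],.166)[0])
for u in range(216,228):
    col=p[195:208,u]; w=np.clip(col[:,0]-col[:,2]-35,0,None)
    if w.sum()>15:
        v=(w*np.arange(195,208)).sum()/w.sum(); print('clip',u,round(v,2),loc([[u,v]],.164)[0],int(w.sum()))
E
python3 gap.py pics/top6.npz; echo; python3 gap.py pics/top0.npz
```

```text
idx 205 193.82 [47.4386 15.2288]
idx 208 200.79 [71.2727 21.3929]
idx 209 200.59 [71.1127 24.6836]
idx 213 199.63 [70.0526 37.9138]
idx 214 199.36 [69.6835 41.238 ]
idx 215 199.78 [71.5468 44.2208]
idx 216 202.38 [80.3551 46.1397]
idx 217 201.95 [79.4666 49.5437]
idx 218 199.47 [72.0397 53.9506]
idx 219 199.38 [72.2478 57.1877]
idx 220 198.64 [70.3881 60.7424]
idx 221 194.29 [56.9743 66.0722]
clip 217 202.37 [80.7216 49.0998] 19
clip 218 202.41 [81.3626 52.2743] 51
clip 219 202.16 [81.0723 55.5918] 73
clip 220 201.87 [80.6313 58.9328] 100
clip 221 201.44 [79.7478 62.342 ] 176
clip 222 201.22 [79.5397 65.6479] 278
clip 223 201.1 [79.667  68.9026] 334
clip 224 201.0 [79.8426 72.1501] 317
clip 225 200.94 [80.1675 75.3748] 188
clip 226 201.0 [80.8574 78.5436] 25

idx 215 207.29 [95.5633 40.544 ]
idx 216 207.05 [95.2865 43.8528]
idx 217 207.11 [95.984  47.0127]
idx 218 207.59 [98.0056 49.9697]
idx 220 193.29 [53.2732 63.3698]
idx 221 194.52 [57.7151 65.9584]
clip 218 201.93 [79.8145 52.5116] 70
clip 219 201.72 [79.6394 55.8116] 99
clip 220 201.52 [79.502  59.1061] 114
clip 221 201.36 [79.5093 62.3786] 168
clip 222 201.22 [79.5616 65.6446] 256
clip 223 201.1 [79.6822 68.9002] 309
clip 224 201.01 [79.8855 72.1435] 293
clip 225 200.94 [80.1631 75.3755] 167
clip 226 201.06 [81.0459 78.5145] 17
```

```bash
python3 -m jog '[[[-0.1,0.03,0,0,0,0],[-0.21,0.03,0,0,0,0],[-0.21,0.03,0,0,0,0],[-0.21,0.03,0,0,0,0],[-0.21,0.03,0,0,0,0]]]'; python3 to.py .549 .232 .21 9.8;  python3 - <<'E'
from h import *
s,_=snap('side','side7');t,_=snap('top','top7')
cv2.imwrite('pics/t10.png',np.hstack([cv2.resize(t[185:215,205:235,::-1],(400,400),interpolation=cv2.INTER_CUBIC),cv2.resize(s[220:250,245:275,::-1],(400,400),interpolation=cv2.INTER_CUBIC)]))
E
python3 gap.py pics/top7.npz
```

```text
clock: 12.18
eef_pos: [0.4693, 0.2195, 0.2126]
orientation: [-1.569, -0.008, 0.172]
ft_force: [9.4, 1.8, -4.9]
opening: 0.0168
t 12.175 row [ 2.015  0.081 -0.034 -0.011  0.003  0.046] pos [0.469 0.22  0.213] rpy [-89.891  -0.457   9.834] op 0.016794828864180347 F [ 9.431  1.768 -4.931] M [ 0.152 -0.84   0.016]
idx 205 194.29 [48.9505 14.9983]
idx 209 203.09 [79.1187 23.4613]
idx 214 201.55 [76.6993 40.1643]
idx 215 201.82 [78.0725 43.2216]
idx 216 203.43 [83.7142 45.6251]
idx 217 203.48 [84.3804 48.7906]
idx 218 201.67 [79.0705 52.8726]
idx 219 201.59 [79.3167 56.1033]
idx 220 200.87 [77.514  59.6487]
idx 221 194.58 [57.8861 65.9322]
clip 221 201.23 [79.0897 62.4431] 112
clip 222 201.21 [79.5123 65.6521] 275
clip 223 201.09 [79.6426 68.9063] 340
clip 224 201.01 [79.8832 72.1438] 315
clip 225 200.96 [80.2165 75.3673] 185
clip 226 200.96 [80.7342 78.5625] 26
```

View pics/t10.png

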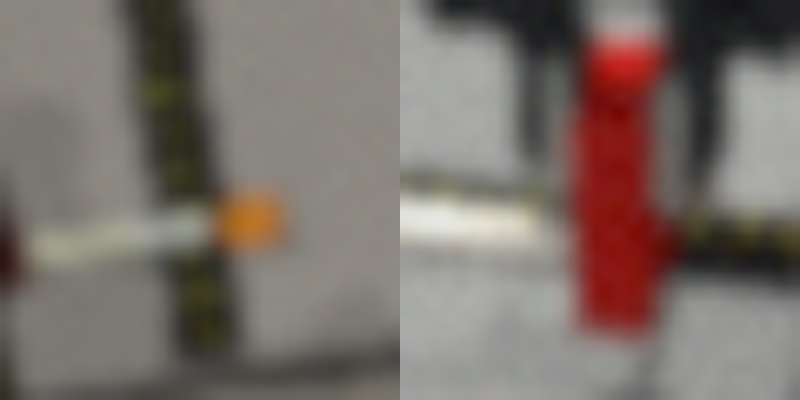

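```bash
cat > gap2.py <<'E'
from h import *
import sys
np.set_printoptions(precision=2,suppress=True)
dx=np.array([-.985,-.171]);dy=np.array([.171,-.985]);o=np.array([.549,.232])
b=np.load('pics/top0.npz')['p'].astype(float)
p=np.load(sys.argv[1])['p'].astype(float)
vv,uu=np.mgrid[190:212,204:230];uv=np.c_[uu.ravel(),vv.ravel()];Q=onz('top',uv,.166)[:,:2]-o;a=Q@dx*1000;s=Q@dy*1000
D=(p-b)[vv.ravel(),uu.ravel()][:,2]   # blue: white vs orange/lid/rail
k=(s>28)&(s<58)&(a>60)&(a<95)
for lo,hi in((28,36),(36,44),(44,51),(51,58),(44,58),(28,58)):
    m=k&(s>lo)&(s<hi); w=np.clip(D[m]-8,0,None); print('idx',lo,hi,(w*a[m]).sum()/w.sum(),w.sum())
ob=b[vv.ravel(),uu.ravel()];w=np.clip(ob[:,0]-ob[:,2]-35,0,None)*(a>65)*(a<95)
for lo,hi in((50,56),(56,62),(62,70),(70,80),(62,80)):
    m=(s>lo)&(s<hi);print('clip',lo,hi,(w[m]*a[m]).sum()/w[m].sum())
E
python3 gap2.py pics/top7.npz;echo;python3 gap2.py pics/top6.npz
```

```text
idx 28 36 77.77132342828911 23.0
idx 36 44 77.49595941986833 134.0
idx 44 51 78.64972687960184 366.0
idx 51 58 79.37841311358139 586.0
idx 44 58 79.09826693539176 952.0
idx 28 58 78.87714077872494 1109.0
clip 50 56 80.68499465721797
clip 56 62 79.45485553733974
clip 62 70 79.77158880573587
clip 70 80 79.83721662456513
clip 62 80 79.79890624791187

idx 28 36 70.1556349223684 49.0
idx 36 44 69.91834637188353 86.0
idx 44 51 71.7684332979194 394.0
idx 51 58 71.62815129739211 585.0
idx 44 58 71.68460799627643 979.0
idx 28 58 71.4810010121478 1114.0
clip 50 56 80.68499465721797
clip 56 62 79.45485553733974
clip 62 70 79.77158880573587
clip 70 80 79.83721662456513
clip 62 80 79.79890624791187
```

```bash
python3 -m jog '[[[-0.025,0.02,0,0,0,0],[-0.025,0.02,0,0,0,0],[-0.025,0.02,0,0,0,0],[-0.025,0.02,0,0,0,0],[-0.025,0.02,0,0,0,0]]]'
python3 - <<'E'
from h import *
t,_=snap('top','top8');cv2.imwrite('pics/t11.png',cv2.resize(t[140:215,190:365,::-1],(800,343),interpolation=cv2.INTER_CUBIC))
E
python3 gap2.py pics/top8.npz; python3 dial.py pics/top8.npz
```

```text
clock: 12.9
eef_pos: [0.4691, 0.2195, 0.2126]
orientation: [-1.569, -0.01, 0.172]
ft_force: [9.3, 1.4, -2.4]
opening: 0.0162
idx 28 36 77.9463659742077 28.0
idx 36 44 78.07813758972996 150.0
idx 44 51 78.90563608751208 413.0
idx 51 58 79.49414506601879 612.0
idx 44 58 79.25701900931317 1025.0
idx 28 58 79.07952067355221 1203.0
clip 50 56 80.68499465721797
clip 56 62 79.45485553733974
clip 62 70 79.77158880573587
clip 70 80 79.83721662456513
clip 62 80 79.79890624791187
bar [ 0.5763 -0.2106] 57.28658346827916 [0.0148 0.0521] 66
ptr (array([-0.0068,  0.0071]), np.float64(46.17597334642227), np.float64(38.43912761739548))
clip [ 0.5526 -0.1751] dir 56.21428431495775 0.04277582070792686 own 56.6075332472754
ptr (array([-0.0063,  0.0093]), np.float64(55.75869634508104), np.float64(69.60164621816747))
clip [ 0.5526 -0.1751] dir 58.926003040036726 0.0446483182924395 own 56.6075332472754
```

View pics/t11.png

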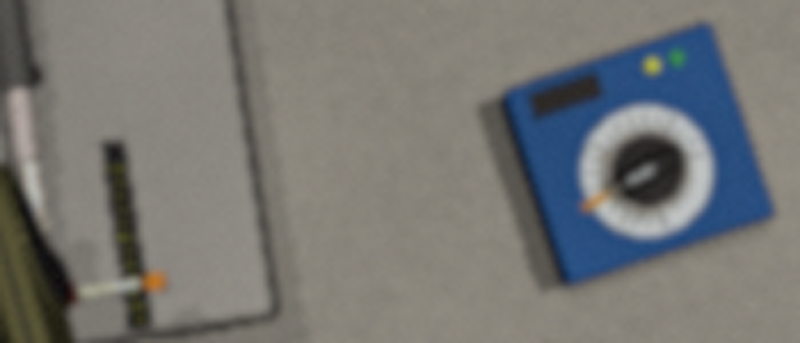

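```bash
python3 -m jog '[[[-0.025,0,0,0,0,0],[-0.025,0,0,0,0,0],[-0.025,0,0,0,0,0],[-0.025,0,0,0,0,0],[-0.025,0,0,0,0,0]]]'
python3 - <<'E'
from h import *
t,_=snap('top','top9')
E
python3 gap2.py pics/top9.npz
```

```text
clock: 13.58
eef_pos: [0.4681, 0.2193, 0.2126]
orientation: [-1.569, -0.01, 0.172]
ft_force: [8.7, 0.8, -2.3]
opening: 0.0168
idx 28 36 78.97393858162908 26.0
idx 36 44 78.86534008765648 143.0
idx 44 51 80.04246132876064 381.0
idx 51 58 80.93405151874805 570.0
idx 44 58 80.57685292528306 951.0
idx 28 58 80.32111889964412 1120.0
clip 50 56 80.68499465721797
clip 56 62 79.45485553733974
clip 62 70 79.77158880573587
clip 70 80 79.83721662456513
clip 62 80 79.79890624791187
```

```bash
python3 -m jog '[[[0,0,0,0,0,0],[0,0,0,0,0,0]]]'
python3 - <<'E'
from h import *
s=sensors.get_state();print(s['clock'],s['eef_pos'],s['opening']);print(robot.finish_job())
E
```

```text
clock: 13.88
eef_pos: [0.4681, 0.2193, 0.2126]
orientation: [-1.569, -0.01, 0.172]
ft_force: [9.5, 1.2, -2.5]
opening: 0.0168
13.875 [0.46810089 0.21932966 0.21257141] 0.016795794092772424
the job is handed in; nothing more can be done
None
```

I turned the black dial on the blue controller about 38° clockwise to the orange clip and let go of it. Then I pulled the red vent handle out about 80 mm and handed the job in at 13.9 s, still holding it.

- **Dial:** after release the bar measured 57.3–57.6°, and the clip 56.2–58.9° depending on which estimate of the turning axis I use, so it is within about 2°. My separate fits of the white pointer were too noisy to rely on (38–70°), but by eye the pointer lined up with the clip in both views.
- **Vent:** the index measured 78.9–80.9 mm of travel across the strips I sampled, about 80.3 mm overall. The clip is at about 79.8 mm, so they agree within roughly 1 mm. The last readings were steady, at about 9.5 N pull with the fingers 16.8 mm apart on the handle.
- **Loose things:** I did not touch the jars, bricks or other items, and the forces I read at the wrist stayed below about 15 N. I did not do a separate picture check of them at the end.

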